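Feed a block under the drilling jig's bridge to its hidden stop

ROBOT

A 6-joint arm with a two-finger parallel gripper is mounted at the origin on a cart in front of the work surface, level with it; the furniture and walls round the work are solid. World frame = base frame: x ahead of the robot, y to its left, z up, the work surface at z = 0. Lengths are in m, angles in rad, forces in N, time in s.
With the tool pointing down it reaches from about 0.35 to 0.775 m from the base axis. Payload 7.3 kg.
Tool frame: the origin (TCP) lies at the very end of the fingers, on their centre line; the grasp point (between the pads) lies 19 mm behind it; z points along the fingers, y is the line along which they close (so a half turn about z gives the same grasp; the last joint's range is limited). The gripper opens to 92 mm and grips with 3 to 60 N. Pads are 19 mm wide; open, the fingers measure 130 mm over their backs; the gripper's body (75 mm by 190 mm) begins 47 mm behind the grasp point.
Start: joints at [-1.49, 0.342, 1.524, -0, 1.275, -0.146], TCP at [0.118, -0.512, 0.227] pointing down, gripper open.
Joint ranges: [-2.53, 2.53], [-0.77, 2.02], [0.04, 2.7], [-1, 4.14], [0.28, 2.66], [-3.11, 3.11]. Speed limits (rad/s): [2.57, 2.57, 3.14, 3.14, 3.14, 3.14].

INTERFACE

Orientations are given as [roll, pitch, yaw] about the fixed x, y, z axes, in that order (R = Rz(yaw) Ry(pitch) Rx(roll)).
In Python, from cell import telemetry, eyes, job gives the robot as it stands.
- The arm moves only by the tool apply_moves, never from a script. Its arguments are lists of equal length, an entry for each row: "delta_pos": the shift along the world's x, y, z each as a share of 0.4 m, from -1 to 1, a list of three; "dr": the turn, a rotation vector about the world's x, y, z each as a share of 0.5 rad, from -1 to 1, a list of three; "jaw": the opening, from 0 (shut) to 1 (fully open). A call has 1 to 8 rows; each row is the pose to reach, as a shift and turn from the pose commanded when the call began; what a row does not reach only later rows make up. A row lasts 1/12 s, in which the tool goes at most 41.7 mm and 7.16 degrees, less where a joint would pass 70% of its speed; a pose out of reach is approached as far as the arm can. A call with a number of a shift or a turn outside -1 to 1 is refused whole. A call with a gripper value outside its range is refused whole. The fingers move at their own pace and stop on an object; "force" is the grip in N (left out, the last holds). Time passes only in rows, so rows that repeat a pose let the fingers close. It gives the time, the measured TCP pose, the force, the opening and the grip force at its end, in the units of the state.
- telemetry.observe(): the state, without advancing time (a new reading comes with each control period).
- eyes.read_camera(name): name is "scene" or "side" or "wrist"; returns the picture (420x560x3 uint8, red, green, blue); there is no depth.
- eyes.camera_model(name): a dict with "vertical_fov" (degrees; the focal length in pixels is half the picture's height over the tangent of half this angle, whatever the lens; pixels are square), "cx", "cy" (the principal point, pixels), "rvec" (rotation vector, rad) and "tvec" (3), from world to camera coordinates, as OpenCV has them; the wrist camera has in their place "hand_eye" (4x4, takes a point from camera to tool coordinates, whose origin is the TCP and whose axes are the flange's). Camera axes: x right, y down, z forward; pixel columns grow to the right and rows downward; lengths in m; the calibration is good to about 2 mm. A picture is of the moment at which its call begins: read the wrist's pose just before it. camera_model takes no time and is no camera call.
- job.hand_in(): hands the job in; it is judged then, once.
The state is a dict: "time": time; "qpos": joint angles; "qvel": joint speeds; "joint_efforts": joint torques, N m; "tool_pos": TCP position; "tool_rot": TCP orientation; "contact_force": force on the tool from outside, world axes, zero at the start; "torque": the same for the moment, N m; "opening": finger opening in m; "grip_force": force on a finger pad.
Only numpy, scipy, OpenCV 4.12 (cv2) and the standard library are available. Lean on these libraries where they do the work, as an engineer would, in place of code of your own. Each camera call takes 0.05 s, during which the arm holds its last target. There are 200 camera calls.

TASK

Load the dark beech block into the drilling jig: lay it, same side up, in the channel in front of the bridge and slide it in lengthwise under the bridge until it is fully home against the sprung stop inside. You cannot see the stop, so feel for it and push gently: it must not be shifted along the jig. Leave the block there and do not disturb the carved owl, the carved hare and the round tin.

Things in the scene. Friction and masses are not known exactly. Their poses are not given: they have to be found in the camera images.
- beech_block: Dark brown beech block lying on the bench, 165 mm long along its own y, 46 mm wide along x, 44 mm high along z, about 0.22 kg. Origin: centre of its underside. Either end may go in first.
- drill_jig: Drilling jig screwed to the bench. Origin on the bench top under the middle of the bridge's lip; own x = feed direction (into the jig), y across, z up. Aluminium base x -160 to 250 mm, y +-56 mm; its top, the channel floor, at z = 12 mm. Open apron at x < 0, bridge at x > 0. When home, the block's trailing end lies 3 to 28 mm inside the lip.
- apron (a point): Middle of the apron's channel floor, 80 mm before the lip (jig x = -80, z = 12 mm). Pale wooden fences beside it are 12 mm high (top at z = 24); their inner faces taper from 80 mm apart at jig x = -158 to 50 mm apart at x = -24 and stay 50 mm apart from there on.
- bridge_lip (a point): Middle of the lower front edge of the steel bridge plate (jig x = 0, z = 74 mm). The plate covers jig x 0 to 250, y +-39 mm, underside z = 74, top z = 86 mm (brass bushes to 93). Blue side walls 50 mm apart carry it from jig x = 30 on; from x = 0 to 30 it overhangs, with only the low fences under it.
- stop_plunger (a joint): Travel of the sprung plunger of the hidden end stop inside the jig, m along the feed direction: 0 = free, 0.008 = pressed fully in (solid stop). Its spring is very light (under 0.4 N), weaker than the friction of the resting block. Where along the jig it stands is not known.
- stop_carriage (a joint): Shift of the stop's carriage along the jig, m; 0 at the start. It is held by friction only and slips at a push of about 12 N; 3 mm of shift spoils its setting.
- carved_owl: Carved wooden owl standing on the bench, 44 x 54 x 83 mm high, origin at the centre of its underside. Leave alone.
- carved_hare: Carved wooden hare standing on the bench, 36 x 81 x 74 mm high, origin at the centre of its underside. Leave alone.
- wax_tin: Round red tin, 68 mm across, 30 mm high, origin at the centre of its underside. Leave alone.

How it is judged:
By the outcome, as a careful person would: the job done as asked, in the order asked, and still so for the second after the job is handed in, with the robot touching nothing.
It also fails if it takes over 61 s, if anything falls off the work surface, if the arm or the gripper's body presses on something with over 40 N, if the wrist force passes 120 N, or if a joint passes its speed limit or range.

## Working session

There is one attempt and no reset: what is moved stays moved. The work goes in short steps, Python scripts to look and compute and a tool call to move; the robot and the scene stay as the last step left them, time stands still between calls to the robot, and variables do not carry over. Pictures are saved under pics/ and viewed, at most 10 in all, crops included, and the job is handed in when it is done.

Besides the shell and the picture viewer there is one more tool, called after "Call:" in YAML: its name, and indented under it one key for each argument. apply_moves: Moves the arm, as the interface text tells. Its arguments: {"type":"object","properties":{"delta_pos":{"type":"array"},"dr":{"type":"array"},"jaw":{"type":"array"},"force":{"type":"number"}},"required":["delta_pos","dr","jaw"]}

```bash
mkdir -p pics; ls; python3 - <<'E'
from cell import telemetry, eyes, job
import cv2
s=telemetry.observe(); print(s)
for n in ("scene","side"):
    cv2.imwrite(f"pics/{n}0.png",cv2.cvtColor(eyes.read_camera(n),cv2.COLOR_RGB2BGR)); print(n,eyes.camera_model(n))
print(eyes.camera_model("wrist"))
E
```

```text
pics
{'time': 0.0, 'qpos': array([-1.48999215e+00,  3.42699384e-01,  1.52499796e+00, -3.06813608e-05,
        1.27536411e+00, -1.45977901e-01]), 'qvel': array([ 7.75015679e-04, -1.31909743e-05, -7.57195215e-04,  4.21495658e-04,
        1.54079567e-03, -1.23274218e-03]), 'joint_efforts': array([ 2.44075673e-04, -4.31246281e+01, -2.44221425e+01,  7.16019818e-02,
        5.59651677e-02, -1.23589075e-04]), 'tool_pos': array([ 0.11803471, -0.51115977,  0.22606371]), 'tool_rot': array([-3.14013521e+00, -1.84624629e-04,  2.26790895e-01]), 'contact_force': array([ 0.66352047, -0.54017404, -0.38332627]), 'torque': array([-0.04805604, -0.02171373,  0.03950179]), 'grip_force': 0.0, 'opening': 0.09169768801646197}
scene {'vertical_fov': 42.09851206647797, 'cx': 290.70427914210995, 'cy': 214.01774732714807, 'rvec': array([ 0.81101956, -2.51389509,  1.17068107]), 'tvec': array([0.46865893, 0.27880745, 1.30655768])}
side {'vertical_fov': 55.11347010888834, 'cx': 281.76505517019984, 'cy': 216.44088569468934, 'rvec': array([ 0.17297835, -2.5507697 ,  1.66413966]), 'tvec': array([0.57467187, 0.08039582, 0.96506992])}
{'vertical_fov': 58.31718913048758, 'cx': 286.48476911126204, 'cy': 209.71233715320693, 'hand_eye': array([[ 1.11715030e-04, -9.69782399e-01, -2.43971487e-01,
         6.54439480e-02],
       [ 9.99999963e-01,  4.75497787e-05,  2.68892437e-04,
         6.03574576e-04],
       [-2.49166362e-04, -2.43971508e-01,  9.69782368e-01,
        -1.57977577e-01],
       [ 0.00000000e+00,  0.00000000e+00,  0.00000000e+00,
         1.00000000e+00]])}
```

View pics/scene0.png

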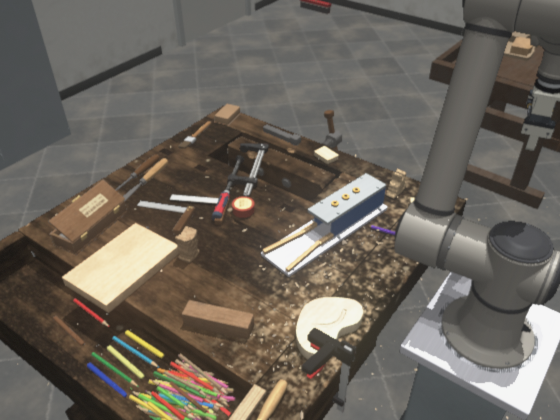

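View pics/side0.png

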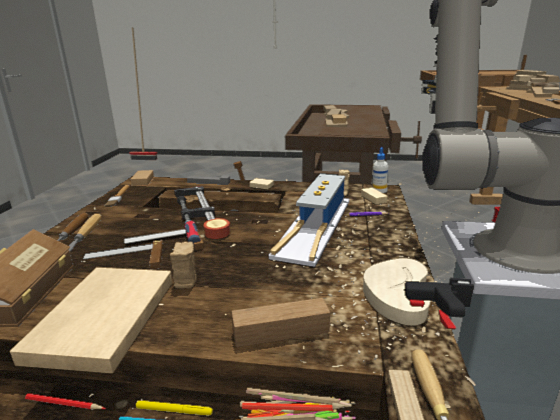

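Scene: the block is at about (217,320), the jig base runs from (285,258) to (385,200) with the bridge at the far end. The owl is at (188,243), the tin at (243,205), and the hare near (397,182). I'll enlarge both views to get corners.

```bash
python3 - <<'E'
import cv2
a=cv2.imread("pics/scene0.png")[165:345,175:415]; cv2.imwrite("pics/sc1.png",cv2.resize(a,None,fx=3.3,fy=3.3,interpolation=cv2.INTER_CUBIC))
a=cv2.imread("pics/side0.png")[170:350,160:400]; cv2.imwrite("pics/sd1.png",cv2.resize(a,None,fx=3.3,fy=3.3,interpolation=cv2.INTER_CUBIC))
E
```

```text
(no output)
```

View pics/sc1.png

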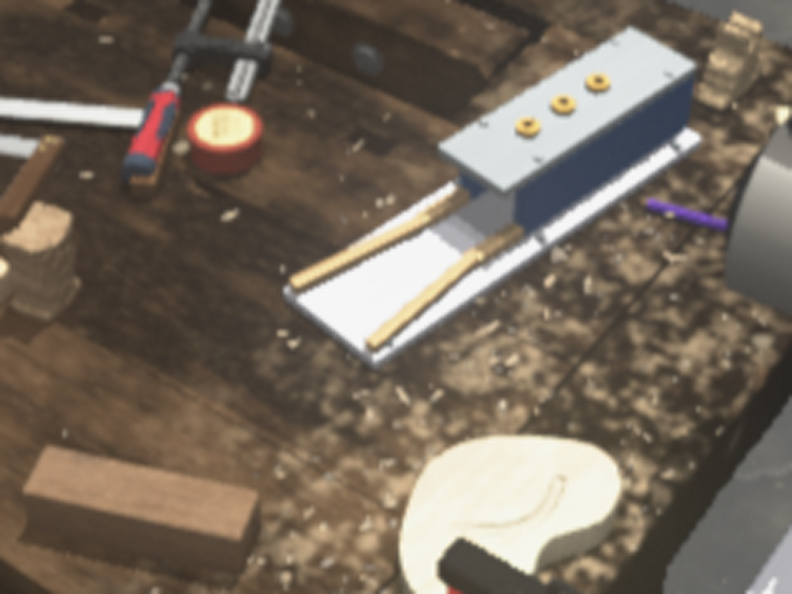

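View pics/sd1.png

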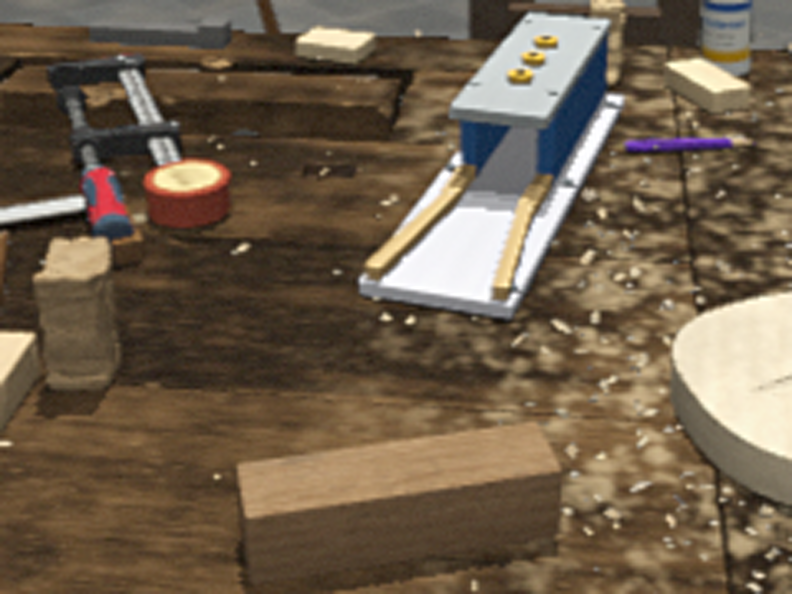

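Corners are readable in both views (plate, base and block top), so I'll fit both poses jointly.

```bash
cat > fit.py <<'E'
import numpy as np, cv2
from scipy.optimize import least_squares
from cell import eyes
M={n:eyes.camera_model(n) for n in("scene","side")}
off={"scene":(175,165),"side":(160,170)}
def proj(n,P):
    m=M[n]; f=210/np.tan(np.radians(m["vertical_fov"])/2)
    K=np.array([[f,0,m["cx"]],[0,f,m["cy"]],[0,0,1]])
    return cv2.projectPoints(P,m["rvec"],m["tvec"],K,None)[0][:,0]
def world(p,L):
    c,s=np.cos(p[2]),np.sin(p[2]); L=np.array(L,float)/1000
    return np.c_[p[0]+c*L[:,0]-s*L[:,1],p[1]+s*L[:,0]+c*L[:,1],L[:,2]]
def fit(obs,name):
    def r(p): return np.concatenate([(proj(n,world(p,L))-(np.array(px)/3.3+off[n])).ravel() for n,L,px in obs])
    best=min((least_squares(r,[.5,y,a],loss="soft_l1") for y in(-.3,.3) for a in(-2,-.5,1,2.5)),key=lambda q:q.cost)
    print(name,best.x.round(4),np.degrees(best.x[2]).round(1),"\n",r(best.x).reshape(-1,2).round(1).tolist()); return best.x
E
python3 - <<'E'
from fit import *
P=[(0,39,86),(0,-39,86),(250,-39,86),(250,39,86),(-160,56,12),(-160,-56,12)]
j=fit([("scene",P,[(440,147),(506,190),(696,66),(630,28),(285,290),(374,358)]),
 ("side",P,[(450,113),(541,126),(608,16),(527,14),(362,283),(513,308)])],"jig")
B=[(-23,-82.5,44),(-23,82.5,44),(23,82.5,44),(23,-82.5,44)]
# near-left, near-right, far-right, far-left
B=[(23,-82.5,44),(23,82.5,44),(-23,82.5,44),(-23,-82.5,44)]
b=fit([("scene",B,[(24,492),(245,541),(259,490),(47,447)]),("side",B,[(246,517),(560,468),(535,424),(238,466)])],"block")
def ray(n,px,z):
    m=M[n];R=cv2.Rodrigues(m["rvec"])[0];f=210/np.tan(np.radians(m["vertical_fov"])/2)
    u=np.array(px)/3.3+off[n];d=R.T@[(u[0]-m["cx"])/f,(u[1]-m["cy"])/f,1];c=-R.T@m["tvec"]
    return (c+d*(z-c[2])/d[2]).round(3)
print("owl",ray("scene",(45,305),0),"tin",ray("scene",(226,127),.03),"hare",ray("scene",(725,95),0))
print("apron",world(j,[(-80,0,12),(-24,0,12),(0,0,74),(100,0,12)]).round(3))
E
```

```text
jig [ 0.5084 -0.0284 -1.758 ] -100.7 
 [[-1.3, -0.2], [-0.8, 0.2], [0.0, -0.5], [-0.3, -0.4], [-1.0, 0.1], [0.4, 1.4], [0.0, -2.2], [2.0, -2.8], [0.6, 1.0], [0.3, -0.6], [-0.6, -0.6], [0.4, -0.7]]
block [0.528  0.3646 1.9405] 111.2 
 [[-1.5, 0.3], [-1.4, -0.2], [0.3, 0.0], [-0.8, -0.6], [0.3, 0.3], [1.7, -0.0], [0.8, -2.0], [-0.5, -1.1]]
owl [0.749 0.237 0.   ] tin [ 0.752 -0.004  0.03 ] hare [ 0.424 -0.347  0.   ]
apron [[ 0.523  0.05   0.012]
 [ 0.513 -0.005  0.012]
 [ 0.508 -0.028  0.074]
 [ 0.49  -0.127  0.012]]
```

Call:
apply_moves:
  delta_pos:
    - [0.1, 0.08, 0.03]
    - [0.2, 0.16, 0.06]
    - [0.3, 0.24, 0.09]
    - [0.38, 0.31, 0.12]
    - [0.46, 0.38, 0.15]
    - [0.54, 0.45, 0.15]
    - [0.6, 0.5, 0.15]
    - [0.65, 0.54, 0.15]
  dr:
    - [0, 0, 0]
    - [0, 0, 0]
    - [0, 0, 0]
    - [0, 0, 0]
    - [0, 0, 0]
    - [0, 0, 0]
    - [0, 0, 0]
    - [0, 0, 0]
  jaw: [1, 1, 1, 1, 1, 1, 1, 1]

```text
time: 0.77
tool_pos: [0.3705, -0.3012, 0.2868]
tool_rot: [3.141, -0.0, 0.227]
contact_force: [-0.8, -2.4, -0.5]
opening: 0.0917
grip_force: 0.0
```

Call:
apply_moves:
  delta_pos:
    - [0.04, 0.09, 0]
    - [0.08, 0.18, 0]
    - [0.12, 0.27, 0]
    - [0.16, 0.36, 0]
    - [0.2, 0.45, 0]
    - [0.24, 0.54, 0]
    - [0.28, 0.63, 0]
    - [0.3, 0.72, 0]
  dr:
    - [0, 0, 0]
    - [0, 0, 0]
    - [0, 0, 0]
    - [0, 0, 0]
    - [0, 0, 0]
    - [0, 0, 0]
    - [0, 0, 0]
    - [0, 0, 0]
  jaw: [1, 1, 1, 1, 1, 1, 1, 1]

```text
time: 1.43
tool_pos: [0.4903, -0.0127, 0.2859]
tool_rot: [-3.142, 0.0, 0.227]
contact_force: [0.0, -0.6, 0.4]
opening: 0.0918
grip_force: 0.0
```

```bash
cat > shot.py <<'E'
import sys,cv2,numpy as np,json
from cell import telemetry, eyes
eyes.read_camera("side")
s=telemetry.observe(); im=eyes.read_camera("wrist"); n=sys.argv[1]
cv2.imwrite(f"pics/{n}.png",cv2.cvtColor(im,cv2.COLOR_RGB2BGR))
json.dump({k:np.array(s[k]).tolist() for k in("tool_pos","tool_rot")},open(f"{n}.json","w"))
print(s["time"],s["tool_pos"],s["tool_rot"],s["qpos"].round(3),s["contact_force"])
E
python3 shot.py w1
```

```text
1.4833 [ 0.49046523 -0.00695864  0.28590073] [-3.13745966e+00 -1.01577442e-03  2.31043233e-01] [-0.173  0.236  1.507  0.004  1.399  1.166] [-1.23998964  4.80108876 -1.29800074]
```

View pics/w1.png

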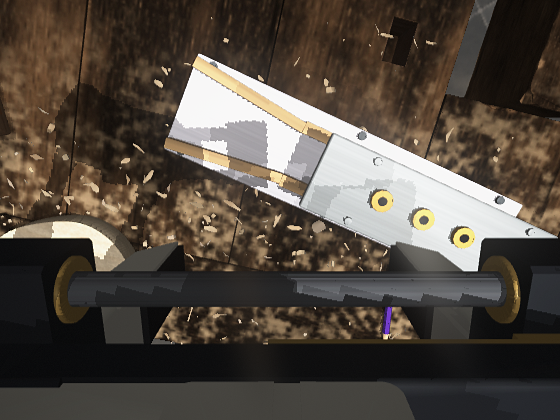

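Call:
apply_moves:
  delta_pos:
    - [0.01, 0.09, -0.02]
    - [0.02, 0.18, -0.04]
    - [0.03, 0.27, -0.06]
    - [0.04, 0.36, -0.08]
    - [0.05, 0.45, -0.1]
    - [0.06, 0.54, -0.12]
    - [0.07, 0.63, -0.13]
    - [0.07, 0.72, -0.14]
  dr:
    - [0, 0, 0.05]
    - [0, 0, 0.1]
    - [0, 0, 0.15]
    - [0, 0, 0.2]
    - [0, 0, 0.25]
    - [0, 0, 0.286]
    - [0, 0, 0.286]
    - [0, 0, 0.286]
  jaw: [1, 1, 1, 1, 1, 1, 1, 1]

```text
time: 2.2
tool_pos: [0.5176, 0.274, 0.2294]
tool_rot: [3.141, 0.001, 0.369]
contact_force: [0.2, -0.5, 0.4]
opening: 0.092
grip_force: 0.0
```

Call:
apply_moves:
  delta_pos:
    - [0, 0.07, -0.02]
    - [0.01, 0.14, -0.04]
    - [0.01, 0.19, -0.06]
    - [0.01, 0.22, -0.07]
    - [0.01, 0.22, -0.07]
  dr:
    - [0, 0, 0]
    - [0, 0, 0]
    - [0, 0, 0]
    - [0, 0, 0]
    - [0, 0, 0]
  jaw: [1, 1, 1, 1, 1]

```text
time: 2.62
tool_pos: [0.5206, 0.3623, 0.2005]
tool_rot: [3.141, 0.003, 0.372]
contact_force: [0.1, -0.3, -1.3]
opening: 0.0917
grip_force: 0.0
```

```bash
python3 shot.py w2
```

```text
2.6667 [0.52109516 0.36096196 0.2014291 ] [3.14087513e+00 1.93543132e-03 3.70821733e-01] [ 4.850e-01  5.640e-01  1.235e+00 -1.000e-03  1.345e+00  1.685e+00] [-0.49880631 -0.62609442 -0.19489485]
```

View pics/w2.png

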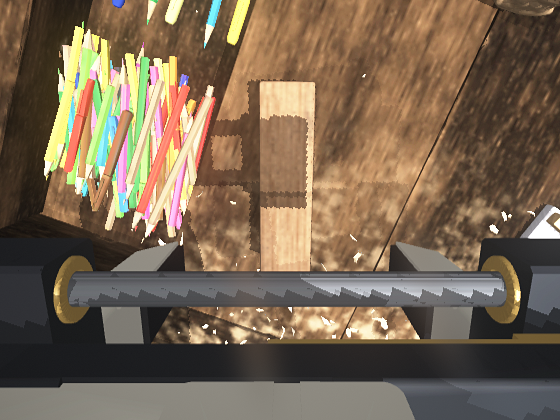

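w1: the jig base's entry corners are at (198,54) and (165,147), the plate's front corners at (331,135) and (301,206), and the bushes run from (382,201) to (463,237). w2: the block's far end is at (260,82)–(315,83), with its edges running down to (260,268) and (311,268).

```bash
cat > wr.py <<'E'
import numpy as np,json
from scipy.spatial.transform import Rotation as R
from cell import eyes
m=eyes.camera_model("wrist"); f=210/np.tan(np.radians(m["vertical_fov"])/2); H=m["hand_eye"]
def ray(n,px,z):
    s=json.load(open(n+".json")); Rt=R.from_euler("xyz",s["tool_rot"]).as_matrix()
    c=np.array(s["tool_pos"])+Rt@H[:3,3]; d=Rt@H[:3,:3]@[(px[0]-m["cx"])/f,(px[1]-m["cy"])/f,1]
    return c+d*(z-c[2])/d[2]
E
python3 - <<'E'
from wr import *
from fit import fit,world
from scipy.optimize import least_squares
L=np.array([(-160,56,12),(-160,-56,12),(0,39,86),(0,-39,86),(250,56,12)])
W=np.array([ray("w1",p,l[2]/1000) for p,l in zip([(198,54),(165,147),(331,135),(301,206),(522,206)],L)])
q=least_squares(lambda p:(world(p,L)-W)[:,:2].ravel(),[.508,-.028,-1.758]).x
print("jig",q.round(4),np.degrees(q[2]),((world(q,L)-W)*1000).round(1)[:,:2].tolist())
Bu=np.array([ray("w1",p,.093) for p in[(382,201),(424,219),(463,237)]]);d=Bu-np.r_[q[:2],0];c,s=np.cos(q[2]),np.sin(q[2])
print("bush local",(1000*np.c_[d[:,0]*c+d[:,1]*s,-d[:,0]*s+d[:,1]*c]).round(1).tolist())
a,b,c1,d1=[ray("w2",p,.044) for p in[(260,82),(315,83),(260,268),(311,268)]]
print(a,b,c1,d1,"width",np.linalg.norm(a-b),np.linalg.norm(c1-d1))
for u,v in((a,c1),(b,d1)): print("edge angle",np.degrees(np.arctan2(*(u-v)[[1,0]])))
e=(a+b)/2; m2=(c1+d1)/2; dr=(e-m2)[:2]; dr/=np.linalg.norm(dr); print("ang",np.degrees(np.arctan2(dr[1],dr[0])),"centre",e[:2]-dr*.0825)
E
```

```text
jig [ 0.5101 -0.0309 -1.7648] -101.1148082909443 [[1.6, -0.2], [-2.3, 2.0], [2.2, -2.0], [-1.7, 2.0], [0.2, -1.8]]
bush local [[69.1, 0.9], [114.3, 1.9], [157.9, 1.6]]
[0.59812082 0.41264102 0.044     ] [0.61328754 0.37156833 0.044     ] [0.44901534 0.35759793 0.044     ] [0.46562727 0.31483665 0.044     ] width 0.043783503127207093 0.045874645080288434
edge angle 20.261896134664035
edge angle 21.01697929242768
ang 20.638536180077597 centre [0.52849881 0.36302581]
```

Call:
apply_moves:
  delta_pos:
    - [0.0185, 0.006, -0.08]
    - [0.0185, 0.006, -0.17]
    - [0.0185, 0.006, -0.26]
    - [0.0185, 0.006, -0.34]
    - [0.0185, 0.006, -0.4]
    - [0.0185, 0.006, -0.44]
    - [0.0185, 0.006, -0.458]
    - [0.0185, 0.006, -0.458]
  dr:
    - [0, 0, 0]
    - [0, 0, 0]
    - [0, 0, 0]
    - [0, 0, 0]
    - [0, 0, 0]
    - [0, 0, 0]
    - [0, 0, 0]
    - [0, 0, 0]
  jaw: [1, 1, 1, 1, 1, 1, 1, 1]

```text
time: 3.38
tool_pos: [0.5286, 0.3618, 0.0182]
tool_rot: [3.141, 0.002, 0.368]
contact_force: [0.8, -0.4, -0.0]
opening: 0.0917
grip_force: 0.0
```

Call:
apply_moves:
  delta_pos:
    - [0, 0, 0]
    - [0, 0, 0]
    - [0, 0, 0]
    - [0, 0, 0]
    - [0, 0, 0]
    - [0, 0, 0]
    - [0, 0, 0]
    - [0, 0, 0]
  dr:
    - [0, 0, 0]
    - [0, 0, 0]
    - [0, 0, 0]
    - [0, 0, 0]
    - [0, 0, 0]
    - [0, 0, 0]
    - [0, 0, 0]
    - [0, 0, 0]
  jaw: [0.4, 0.4, 0.4, 0.4, 0.4, 0.4, 0.4, 0.4]
  force: 30

```text
time: 4.05
tool_pos: [0.5287, 0.3638, 0.0193]
tool_rot: [-3.142, -0.0, 0.37]
contact_force: [-0.2, 0.1, 1.0]
opening: 0.0458
grip_force: 30.0
```

Call:
apply_moves:
  delta_pos:
    - [0, 0, 0.05]
    - [0, 0, 0.12]
    - [0, 0, 0.2]
    - [0, -0.03, 0.27]
    - [0, -0.08, 0.3]
    - [0, -0.15, 0.3]
    - [0.005, -0.22, 0.3]
    - [0.01, -0.28, 0.3]
  dr:
    - [0, 0, 0]
    - [0, 0, 0]
    - [0, 0, 0.15]
    - [0, 0, 0.35]
    - [0, 0, 0.55]
    - [0, 0, 0.75]
    - [0, 0, 0.9]
    - [0, 0, 1]
  jaw: [0.4, 0.4, 0.4, 0.4, 0.4, 0.4, 0.4, 0.4]

```text
time: 4.72
tool_pos: [0.5322, 0.2502, 0.139]
tool_rot: [-3.142, 0.001, 0.874]
contact_force: [0.4, -0.5, -2.9]
opening: 0.0459
grip_force: 30.0
```

Call:
apply_moves:
  delta_pos:
    - [0, -0.07, 0]
    - [0, -0.14, 0]
    - [0, -0.21, 0]
    - [0, -0.28, 0]
    - [0.005, -0.34, 0]
    - [0.005, -0.37, 0]
    - [0.006, -0.385, 0]
    - [0.006, -0.385, 0]
  dr:
    - [0, 0, 0.15]
    - [0, 0, 0.35]
    - [0, 0, 0.55]
    - [0, 0, 0.75]
    - [0, 0, 0.9]
    - [0, 0, 1]
    - [0, 0, 1]
    - [0, 0, 1]
  jaw: [0.4, 0.4, 0.4, 0.4, 0.4, 0.4, 0.4, 0.4]

```text
time: 5.38
tool_pos: [0.5351, 0.0966, 0.1389]
tool_rot: [-3.141, 0.0, 1.366]
contact_force: [0.6, 0.2, -1.7]
opening: 0.0454
grip_force: 30.0
```

```bash
python3 shot.py w3
```

```text
5.4333 [0.53504612 0.09757891 0.13890984] [-3.14107804e+00 -1.55719202e-04  1.36712146e+00] [0.039 0.461 1.598 0.    1.083 0.243] [-0.18540703 -0.42854446 -2.45895431]
```

View pics/w3.png

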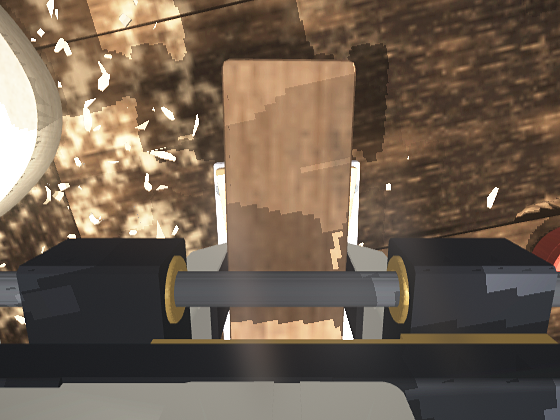

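w3: the block hangs at columns 223–355, and the base's entry corners sit either side at (215,163) and (360,162). I'll use these to check the lateral alignment.

```bash
python3 - <<'E'
from wr import *
a,b=ray("w3",(215,163),.012),ray("w3",(360,162),.012)
zt=.139-.018+.044-.0
c,d=ray("w3",(223,62),zt),ray("w3",(355,62),zt)
e,g=ray("w3",(229,240),zt),ray("w3",(348,240),zt)
print(a,b,np.linalg.norm(a-b)); print(c,d,np.linalg.norm(c-d)); print(e,g,np.linalg.norm(e-g))
ax=np.array([np.cos(np.radians(-101)),np.sin(np.radians(-101))]);n=np.array([-ax[1],ax[0]])
o=np.array([.510,-.030])
for p in((a+b)/2,(c+d)/2,(e+g)/2): print("local x,y mm",((p[:2]-o)@ax*1000).round(1),((p[:2]-o)@n*1000).round(1))
E
```

```text
[0.4884458  0.13731156 0.012     ] [0.59604503 0.11588086 0.012     ] 0.10971266883395055
[0.53161405 0.18162594 0.165     ] [0.57412859 0.17284671 0.165     ] 0.04341153230078825
[0.51884216 0.12134682 0.165     ] [0.56182552 0.11248286 0.165     ] 0.04388779674616337
local x,y mm -159.9 1.8
local x,y mm -211.6 2.5
local x,y mm -150.0 1.7
```

Call:
apply_moves:
  delta_pos:
    - [0, 0, -0.07]
    - [0, 0, -0.14]
    - [0, 0, -0.2]
    - [0, 0, -0.23]
    - [0, 0, -0.25]
    - [0, 0, -0.26]
    - [0, 0, -0.265]
    - [0, 0, -0.265]
  dr:
    - [0, 0, 0.02]
    - [0, 0, 0.024]
    - [0, 0, 0.024]
    - [0, 0, 0.024]
    - [0, 0, 0.024]
    - [0, 0, 0.024]
    - [0, 0, 0.024]
    - [0, 0, 0.024]
  jaw: [0.4, 0.4, 0.4, 0.4, 0.4, 0.4, 0.4, 0.4]

```text
time: 6.15
tool_pos: [0.5355, 0.0981, 0.0335]
tool_rot: [3.141, -0.0, 1.382]
contact_force: [-0.4, -0.4, -3.2]
opening: 0.0454
grip_force: 30.0
```

Call:
apply_moves:
  delta_pos:
    - [0, 0, 0]
    - [0, 0, 0]
  dr:
    - [0, 0, 0]
    - [0, 0, 0]
  jaw: [0.4, 0.4]

```text
time: 6.32
tool_pos: [0.5358, 0.0978, 0.034]
tool_rot: [3.14, -0.0, 1.382]
contact_force: [-0.4, 0.2, -2.3]
opening: 0.0459
grip_force: 30.0
```

Call:
apply_moves:
  delta_pos:
    - [0, 0, -0.003]
    - [-0.0024, -0.0123, -0.005]
    - [-0.0047, -0.0245, -0.005]
    - [-0.0071, -0.0368, -0.005]
    - [-0.0094, -0.0491, -0.005]
    - [-0.0118, -0.0614, -0.005]
    - [-0.0141, -0.0737, -0.005]
    - [-0.0165, -0.086, -0.005]
  dr:
    - [0, 0, 0]
    - [0, 0, 0]
    - [0, 0, 0]
    - [0, 0, 0]
    - [0, 0, 0]
    - [0, 0, 0]
    - [0, 0, 0]
    - [0, 0, 0]
  jaw: [0.4, 0.4, 0.4, 0.4, 0.4, 0.4, 0.4, 0.4]

```text
time: 6.98
tool_pos: [0.5286, 0.0626, 0.0313]
tool_rot: [3.141, -0.0, 1.381]
contact_force: [-0.4, -0.0, -1.5]
opening: 0.0457
grip_force: 30.0
```

Call:
apply_moves:
  delta_pos:
    - [-0.0024, -0.0123, 0]
    - [-0.0047, -0.0245, 0]
    - [-0.0071, -0.0368, 0]
    - [-0.0094, -0.0491, 0]
    - [-0.0118, -0.0614, 0]
    - [-0.0141, -0.0737, 0]
    - [-0.0165, -0.086, 0]
    - [-0.0165, -0.086, 0]
  dr:
    - [0, 0, 0]
    - [0, 0, 0]
    - [0, 0, 0]
    - [0, 0, 0]
    - [0, 0, 0]
    - [0, 0, 0]
    - [0, 0, 0]
    - [0, 0, 0]
  jaw: [0.4, 0.4, 0.4, 0.4, 0.4, 0.4, 0.4, 0.4]

```text
time: 7.65
tool_pos: [0.5219, 0.0277, 0.0313]
tool_rot: [3.141, 0.001, 1.381]
contact_force: [-0.1, -2.1, 1.2]
opening: 0.0452
grip_force: 30.0
```

Call:
apply_moves:
  delta_pos:
    - [-0.0024, -0.0123, 0]
    - [-0.0047, -0.0245, 0]
    - [-0.0071, -0.0368, 0]
    - [-0.0094, -0.0491, 0]
    - [-0.0118, -0.0614, 0]
    - [-0.0141, -0.0737, 0]
    - [-0.0141, -0.0737, 0]
  dr:
    - [0, 0, 0]
    - [0, 0, 0]
    - [0, 0, 0]
    - [0, 0, 0]
    - [0, 0, 0]
    - [0, 0, 0]
    - [0, 0, 0]
  jaw: [0.4, 0.4, 0.4, 0.4, 0.4, 0.4, 0.4]

```text
time: 8.23
tool_pos: [0.5162, -0.0018, 0.0312]
tool_rot: [3.141, 0.001, 1.381]
contact_force: [0.3, -2.6, 3.3]
opening: 0.0458
grip_force: 30.0
```

Call:
apply_moves:
  delta_pos:
    - [0, 0, 0]
    - [0, 0, 0]
    - [0, 0, 0]
    - [0, 0, 0]
    - [0, 0, 0.03]
    - [0, 0, 0.1]
    - [0, 0, 0.2]
    - [0, 0, 0.3]
  dr:
    - [0, 0, 0]
    - [0, 0, 0]
    - [0, 0, 0]
    - [0, 0, 0]
    - [0, 0, 0]
    - [0, 0, 0]
    - [0, 0, 0]
    - [0, 0, 0]
  jaw: [0.8, 0.8, 0.8, 0.8, 0.8, 0.8, 0.8, 0.8]

```text
time: 8.9
tool_pos: [0.5153, -0.0004, 0.1516]
tool_rot: [-3.139, 0.0, 1.382]
contact_force: [1.1, -0.1, -0.4]
opening: 0.0733
grip_force: 0.0
```

Call:
apply_moves:
  delta_pos:
    - [0.01, 0.06, 0]
    - [0.02, 0.12, 0]
    - [0.03, 0.18, 0]
    - [0.04, 0.23, 0]
    - [0.05, 0.27, 0]
    - [0.058, 0.295, 0]
    - [0.058, 0.295, 0]
    - [0.058, 0.295, 0]
  dr:
    - [-0.1, 0.02, 0]
    - [-0.25, 0.05, 0]
    - [-0.4, 0.08, 0]
    - [-0.55, 0.106, 0]
    - [-0.7, 0.135, 0]
    - [-0.8, 0.155, 0]
    - [-0.89, 0.172, 0]
    - [-0.89, 0.172, 0]
  jaw: [0, 0, 0, 0, 0, 0, 0, 0]

```text
time: 9.57
tool_pos: [0.5391, 0.1195, 0.1497]
tool_rot: [-3.139, 0.456, 1.387]
contact_force: [-1.5, -0.2, -0.9]
opening: 0.0246
grip_force: 0.0
```

Call:
apply_moves:
  delta_pos:
    - [0, 0, 0]
    - [0, 0, 0]
    - [0, 0, 0]
    - [0, 0, 0]
    - [0, 0, 0]
    - [0, 0, 0]
    - [0, 0, 0]
    - [0, 0, 0]
  dr:
    - [-0.1, 0.02, 0]
    - [-0.25, 0.05, 0]
    - [-0.4, 0.08, 0]
    - [-0.55, 0.106, 0]
    - [-0.7, 0.135, 0]
    - [-0.8, 0.155, 0]
    - [-0.89, 0.172, 0]
    - [-0.89, 0.172, 0]
  jaw: [0, 0, 0, 0, 0, 0, 0, 0]

```text
time: 10.23
tool_pos: [0.5389, 0.1173, 0.1493]
tool_rot: [-3.133, 0.908, 1.388]
contact_force: [-0.1, -0.5, -0.6]
opening: 0.0006
grip_force: 0.0
```

```bash
python3 - <<'E'
from cell import telemetry, eyes
import cv2
from scipy.spatial.transform import Rotation as R
a=eyes.read_camera("side")[130:310,190:430]; s=telemetry.observe()
print(s["tool_pos"],s["qpos"].round(3),s["contact_force"].round(2),s["opening"]); print(R.from_euler("xyz",s["tool_rot"]).as_matrix().round(3))
cv2.imwrite("pics/sd2.png",cv2.cvtColor(cv2.resize(a,None,fx=3.3,fy=3.3,interpolation=cv2.INTER_CUBIC),cv2.COLOR_RGB2BGR))
E
```

```text
[0.53917624 0.11713965 0.14993312] [ 0.443  0.827  1.232 -0.692  1.694  0.768] [ 0.13  0.2  -0.14] 0.0003727812543478026
[[ 0.113  0.982 -0.151]
 [ 0.606 -0.188 -0.772]
 [-0.787 -0.004 -0.617]]
```

View pics/sd2.png

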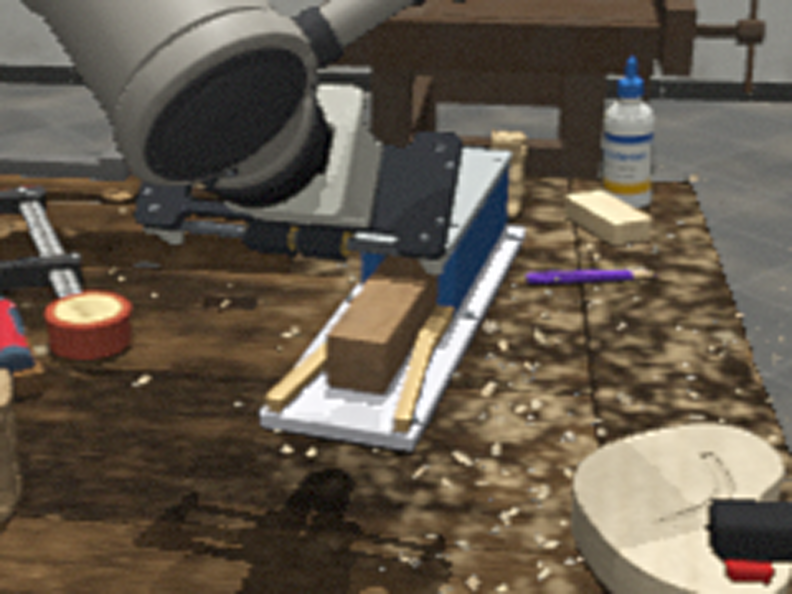

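The block lies in the channel with its front under the bridge, its trailing end at about (360,360) in the crop and the tilted tool behind it. Next I lower the tool behind the block.

Call:
apply_moves:
  delta_pos:
    - [0, 0, -0.06]
    - [0, 0, -0.12]
    - [0, 0, -0.18]
    - [0, 0, -0.23]
    - [0, 0, -0.27]
    - [0, 0, -0.2925]
    - [0, 0, -0.2925]
    - [0, 0, -0.2925]
  dr:
    - [0, 0, 0]
    - [0, 0, 0]
    - [0, 0, 0]
    - [0, 0, 0]
    - [0, 0, 0]
    - [0, 0, 0]
    - [0, 0, 0]
    - [0, 0, 0]
  jaw: [0, 0, 0, 0, 0, 0, 0, 0]

```text
time: 10.95
tool_pos: [0.5398, 0.1171, 0.0347]
tool_rot: [-3.14, 0.906, 1.382]
contact_force: [0.6, 0.5, 0.1]
opening: 0.0007
grip_force: 0.0
```

Call:
apply_moves:
  delta_pos:
    - [-0.002, -0.01, 0]
    - [-0.004, -0.02, 0]
    - [-0.006, -0.03, 0]
    - [-0.0075, -0.04, 0]
    - [-0.0095, -0.05, 0]
    - [-0.0115, -0.06, 0]
    - [-0.0135, -0.07, 0]
    - [-0.0155, -0.08, 0]
  dr:
    - [0, 0, 0]
    - [0, 0, 0]
    - [0, 0, 0]
    - [0, 0, 0]
    - [0, 0, 0]
    - [0, 0, 0]
    - [0, 0, 0]
    - [0, 0, 0]
  jaw: [0, 0, 0, 0, 0, 0, 0, 0]

```text
time: 11.62
tool_pos: [0.5333, 0.085, 0.0341]
tool_rot: [-3.139, 0.906, 1.383]
contact_force: [1.3, 1.1, -0.1]
opening: 0.0007
grip_force: 0.7
```

Call:
apply_moves:
  delta_pos:
    - [-0.002, -0.01, 0]
    - [-0.004, -0.02, 0]
    - [-0.006, -0.03, 0]
    - [-0.0075, -0.04, 0]
    - [-0.0095, -0.05, 0]
    - [-0.0115, -0.06, 0]
    - [-0.0135, -0.07, 0]
    - [-0.0155, -0.08, 0]
  dr:
    - [0, 0, 0]
    - [0, 0, 0]
    - [0, 0, 0]
    - [0, 0, 0]
    - [0, 0, 0]
    - [0, 0, 0]
    - [0, 0, 0]
    - [0, 0, 0]
  jaw: [0, 0, 0, 0, 0, 0, 0, 0]

```text
time: 12.28
tool_pos: [0.5271, 0.053, 0.0341]
tool_rot: [-3.139, 0.906, 1.383]
contact_force: [0.4, 1.5, -0.0]
opening: 0.0006
grip_force: 0.7
```

Call:
apply_moves:
  delta_pos:
    - [-0.002, -0.01, 0]
    - [-0.004, -0.02, 0]
    - [-0.006, -0.03, 0]
    - [-0.0075, -0.04, 0]
    - [-0.0095, -0.05, 0]
    - [-0.0115, -0.06, 0]
    - [-0.0135, -0.07, 0]
    - [-0.0155, -0.08, 0]
  dr:
    - [0, 0, 0]
    - [0, 0, 0]
    - [0, 0, 0]
    - [0, 0, 0]
    - [0, 0, 0]
    - [0, 0, 0]
    - [0, 0, 0]
    - [0, 0, 0]
  jaw: [0, 0, 0, 0, 0, 0, 0, 0]

```text
time: 12.95
tool_pos: [0.5208, 0.0209, 0.0342]
tool_rot: [-3.139, 0.906, 1.383]
contact_force: [-0.1, 0.4, 0.3]
opening: 0.0005
grip_force: 0.7
```

Call:
apply_moves:
  delta_pos:
    - [-0.002, -0.01, 0]
    - [-0.004, -0.02, 0]
    - [-0.006, -0.03, 0]
    - [-0.0075, -0.04, 0]
    - [-0.0095, -0.05, 0]
    - [-0.0115, -0.06, 0]
    - [-0.0135, -0.07, 0]
    - [-0.0155, -0.08, 0]
  dr:
    - [0, 0, 0]
    - [0, 0, 0]
    - [0, 0, 0]
    - [0, 0, 0]
    - [0, 0, 0]
    - [0, 0, 0]
    - [0, 0, 0]
    - [0, 0, 0]
  jaw: [0, 0, 0, 0, 0, 0, 0, 0]

```text
time: 13.62
tool_pos: [0.5146, -0.011, 0.0342]
tool_rot: [-3.139, 0.906, 1.383]
contact_force: [0.2, 1.2, -0.1]
opening: 0.0004
grip_force: 0.7
```

```bash
python3 - <<'E'
from cell import telemetry, eyes
import cv2
a=eyes.read_camera("side")[130:310,190:430]; s=telemetry.observe()
b=eyes.read_camera("scene")[165:285,245:405]
print(s["time"],s["tool_pos"],s["qpos"].round(3),s["contact_force"].round(2))
a=cv2.resize(a,(400,300),interpolation=cv2.INTER_CUBIC);b=cv2.resize(b,(400,300),interpolation=cv2.INTER_CUBIC)
cv2.imwrite("pics/mix.png",cv2.cvtColor(cv2.hconcat([a,b]),cv2.COLOR_RGB2BGR))
E
```

```text
13.6667 [ 0.51437107 -0.01168874  0.03418509] [ 0.269  0.877  1.546 -0.812  1.335  0.917] [-0.4  -0.42  0.05]
```

View pics/mix.png

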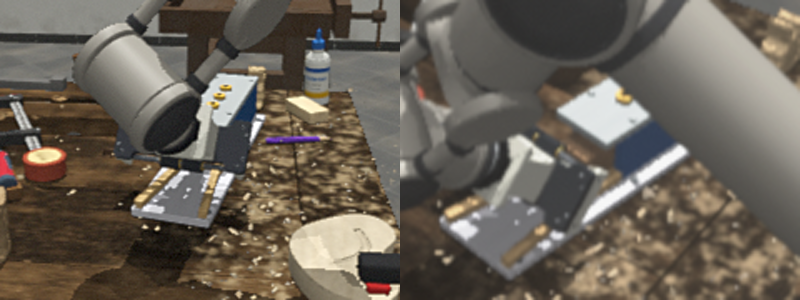

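The tool is behind the block at the lip and the way is clear. Next I advance in fine steps and feel for the stop.

Call:
apply_moves:
  delta_pos:
    - [-0.0007, -0.0037, 0]
    - [-0.0014, -0.0074, 0]
    - [-0.0021, -0.011, 0]
    - [-0.0028, -0.0147, 0]
    - [-0.0035, -0.0184, 0]
    - [-0.0042, -0.022, 0]
    - [-0.005, -0.0258, 0]
    - [-0.0057, -0.0295, 0]
  dr:
    - [0, 0, 0]
    - [0, 0, 0]
    - [0, 0, 0]
    - [0, 0, 0]
    - [0, 0, 0]
    - [0, 0, 0]
    - [0, 0, 0]
    - [0, 0, 0]
  jaw: [0, 0, 0, 0, 0, 0, 0, 0]

```text
time: 14.38
tool_pos: [0.5124, -0.0226, 0.0341]
tool_rot: [-3.139, 0.906, 1.383]
contact_force: [-0.5, 1.8, -0.1]
opening: 0.0007
grip_force: 0.7
```

Call:
apply_moves:
  delta_pos:
    - [-0.0002, -0.001, 0]
    - [-0.0004, -0.002, 0]
    - [-0.0006, -0.003, 0]
    - [-0.0008, -0.004, 0]
    - [-0.0008, -0.004, 0]
    - [-0.0008, -0.004, 0]
  dr:
    - [0, 0, 0]
    - [0, 0, 0]
    - [0, 0, 0]
    - [0, 0, 0]
    - [0, 0, 0]
    - [0, 0, 0]
  jaw: [0, 0, 0, 0, 0, 0]

```text
time: 14.88
tool_pos: [0.5121, -0.0241, 0.0341]
tool_rot: [-3.139, 0.907, 1.383]
contact_force: [0.7, 0.8, 0.5]
opening: 0.0004
grip_force: 0.6
```

Call:
apply_moves:
  delta_pos:
    - [-0.0001, -0.0006, 0]
    - [-0.0002, -0.0012, 0]
    - [-0.0004, -0.0018, 0]
    - [-0.0005, -0.0024, 0]
    - [-0.0005, -0.0024, 0]
    - [-0.0005, -0.0024, 0]
  dr:
    - [0, 0, 0]
    - [0, 0, 0]
    - [0, 0, 0]
    - [0, 0, 0]
    - [0, 0, 0]
    - [0, 0, 0]
  jaw: [0, 0, 0, 0, 0, 0]

```text
time: 15.38
tool_pos: [0.5119, -0.025, 0.0342]
tool_rot: [-3.139, 0.907, 1.383]
contact_force: [0.4, 1.0, 0.5]
opening: 0.0003
grip_force: 0.7
```

Call:
apply_moves:
  delta_pos:
    - [-0.0001, -0.0006, 0]
    - [-0.0002, -0.0012, 0]
    - [-0.0004, -0.0018, 0]
    - [-0.0005, -0.0024, 0]
    - [-0.0005, -0.0024, 0]
    - [-0.0005, -0.0024, 0]
  dr:
    - [0, 0, 0]
    - [0, 0, 0]
    - [0, 0, 0]
    - [0, 0, 0]
    - [0, 0, 0]
    - [0, 0, 0]
  jaw: [0, 0, 0, 0, 0, 0]

```text
time: 15.88
tool_pos: [0.5117, -0.026, 0.0342]
tool_rot: [-3.139, 0.906, 1.383]
contact_force: [-0.1, 1.4, 0.3]
opening: 0.0004
grip_force: 0.6
```

Call:
apply_moves:
  delta_pos:
    - [-0.0001, -0.0006, 0]
    - [-0.0002, -0.0012, 0]
    - [-0.0004, -0.0018, 0]
    - [-0.0005, -0.0024, 0]
    - [-0.0005, -0.0024, 0]
    - [-0.0005, -0.0024, 0]
  dr:
    - [0, 0, 0]
    - [0, 0, 0]
    - [0, 0, 0]
    - [0, 0, 0]
    - [0, 0, 0]
    - [0, 0, 0]
  jaw: [0, 0, 0, 0, 0, 0]

```text
time: 16.38
tool_pos: [0.5115, -0.027, 0.0341]
tool_rot: [-3.139, 0.907, 1.383]
contact_force: [-0.6, 1.1, 0.5]
opening: 0.0003
grip_force: 0.6
```

Call:
apply_moves:
  delta_pos:
    - [-0.0001, -0.0006, 0]
    - [-0.0002, -0.0012, 0]
    - [-0.0004, -0.0018, 0]
    - [-0.0005, -0.0024, 0]
    - [-0.0005, -0.0024, 0]
    - [-0.0005, -0.0024, 0]
  dr:
    - [0, 0, 0]
    - [0, 0, 0]
    - [0, 0, 0]
    - [0, 0, 0]
    - [0, 0, 0]
    - [0, 0, 0]
  jaw: [0, 0, 0, 0, 0, 0]

```text
time: 16.88
tool_pos: [0.5113, -0.0279, 0.0342]
tool_rot: [-3.139, 0.906, 1.383]
contact_force: [-0.2, 1.6, 0.3]
opening: 0.0004
grip_force: 0.6
```

Call:
apply_moves:
  delta_pos:
    - [-0.0001, -0.0006, 0]
    - [-0.0002, -0.0012, 0]
    - [-0.0004, -0.0018, 0]
    - [-0.0005, -0.0024, 0]
    - [-0.0006, -0.003, 0]
    - [-0.0007, -0.0036, 0]
    - [-0.0007, -0.0036, 0]
  dr:
    - [0, 0, 0]
    - [0, 0, 0]
    - [0, 0, 0]
    - [0, 0, 0]
    - [0, 0, 0]
    - [0, 0, 0]
    - [0, 0, 0]
  jaw: [0, 0, 0, 0, 0, 0, 0]

```text
time: 17.47
tool_pos: [0.511, -0.0294, 0.0341]
tool_rot: [-3.139, 0.907, 1.383]
contact_force: [-0.3, 1.3, 0.3]
opening: 0.0003
grip_force: 0.7
```

Call:
apply_moves:
  delta_pos:
    - [-0.0001, -0.0006, 0]
    - [-0.0002, -0.0012, 0]
    - [-0.0004, -0.0018, 0]
    - [-0.0005, -0.0024, 0]
    - [-0.0006, -0.003, 0]
    - [-0.0007, -0.0036, 0]
    - [-0.0007, -0.0036, 0]
  dr:
    - [0, 0, 0]
    - [0, 0, 0]
    - [0, 0, 0]
    - [0, 0, 0]
    - [0, 0, 0]
    - [0, 0, 0]
    - [0, 0, 0]
  jaw: [0, 0, 0, 0, 0, 0, 0]

```text
time: 18.05
tool_pos: [0.5107, -0.0308, 0.0341]
tool_rot: [-3.139, 0.906, 1.383]
contact_force: [-0.4, 0.6, -0.5]
opening: 0.0006
grip_force: 0.7
```

Call:
apply_moves:
  delta_pos:
    - [-0.0001, -0.0006, 0]
    - [-0.0002, -0.0012, 0]
    - [-0.0004, -0.0018, 0]
    - [-0.0005, -0.0024, 0]
    - [-0.0006, -0.003, 0]
    - [-0.0007, -0.0036, 0]
    - [-0.0007, -0.0036, 0]
  dr:
    - [0, 0, 0]
    - [0, 0, 0]
    - [0, 0, 0]
    - [0, 0, 0]
    - [0, 0, 0]
    - [0, 0, 0]
    - [0, 0, 0]
  jaw: [0, 0, 0, 0, 0, 0, 0]

```text
time: 18.63
tool_pos: [0.5104, -0.0323, 0.0341]
tool_rot: [-3.139, 0.907, 1.383]
contact_force: [0.4, 0.9, 0.8]
opening: 0.0002
grip_force: 0.7
```

Call:
apply_moves:
  delta_pos:
    - [-0.0001, -0.0006, 0]
    - [-0.0002, -0.0012, 0]
    - [-0.0004, -0.0018, 0]
    - [-0.0005, -0.0024, 0]
    - [-0.0006, -0.003, 0]
    - [-0.0007, -0.0036, 0]
    - [-0.0007, -0.0036, 0]
  dr:
    - [0, 0, 0]
    - [0, 0, 0]
    - [0, 0, 0]
    - [0, 0, 0]
    - [0, 0, 0]
    - [0, 0, 0]
    - [0, 0, 0]
  jaw: [0, 0, 0, 0, 0, 0, 0]

```text
time: 19.22
tool_pos: [0.5102, -0.0337, 0.0342]
tool_rot: [-3.139, 0.907, 1.383]
contact_force: [0.2, 1.6, 0.2]
opening: 0.0005
grip_force: 0.7
```

Call:
apply_moves:
  delta_pos:
    - [-0.0001, -0.0006, 0]
    - [-0.0002, -0.0012, 0]
    - [-0.0004, -0.0018, 0]
    - [-0.0005, -0.0024, 0]
    - [-0.0006, -0.003, 0]
    - [-0.0007, -0.0036, 0]
    - [-0.0007, -0.0036, 0]
  dr:
    - [0, 0, 0]
    - [0, 0, 0]
    - [0, 0, 0]
    - [0, 0, 0]
    - [0, 0, 0]
    - [0, 0, 0]
    - [0, 0, 0]
  jaw: [0, 0, 0, 0, 0, 0, 0]

```text
time: 19.8
tool_pos: [0.5099, -0.0352, 0.0341]
tool_rot: [-3.139, 0.907, 1.383]
contact_force: [1.4, 1.4, -0.3]
opening: 0.0005
grip_force: 0.7
```

Call:
apply_moves:
  delta_pos:
    - [-0.0001, -0.0006, 0]
    - [-0.0002, -0.0012, 0]
    - [-0.0004, -0.0018, 0]
    - [-0.0005, -0.0024, 0]
    - [-0.0006, -0.003, 0]
    - [-0.0007, -0.0036, 0]
    - [-0.0007, -0.0036, 0]
  dr:
    - [0, 0, 0]
    - [0, 0, 0]
    - [0, 0, 0]
    - [0, 0, 0]
    - [0, 0, 0]
    - [0, 0, 0]
    - [0, 0, 0]
  jaw: [0, 0, 0, 0, 0, 0, 0]

```text
time: 20.38
tool_pos: [0.5096, -0.0366, 0.0341]
tool_rot: [-3.139, 0.906, 1.383]
contact_force: [1.0, 2.0, 0.4]
opening: 0.0005
grip_force: 0.7
```

Call:
apply_moves:
  delta_pos:
    - [-0.0001, -0.0006, 0]
    - [-0.0002, -0.0012, 0]
    - [-0.0004, -0.0018, 0]
    - [-0.0005, -0.0024, 0]
    - [-0.0006, -0.003, 0]
    - [-0.0006, -0.003, 0]
    - [-0.0006, -0.003, 0]
  dr:
    - [0, 0, 0]
    - [0, 0, 0]
    - [0, 0, 0]
    - [0, 0, 0]
    - [0, 0, 0]
    - [0, 0, 0]
    - [0, 0, 0]
  jaw: [0, 0, 0, 0, 0, 0, 0]

```text
time: 20.97
tool_pos: [0.5094, -0.0378, 0.0341]
tool_rot: [-3.139, 0.906, 1.383]
contact_force: [0.2, 0.9, 0.4]
opening: 0.0002
grip_force: 0.6
```

Call:
apply_moves:
  delta_pos:
    - [-0.0001, -0.0006, 0]
    - [-0.0002, -0.0012, 0]
    - [-0.0004, -0.0018, 0]
    - [-0.0005, -0.0024, 0]
    - [-0.0006, -0.003, 0]
    - [-0.0007, -0.0036, 0]
    - [-0.0007, -0.0036, 0]
  dr:
    - [0, 0, 0]
    - [0, 0, 0]
    - [0, 0, 0]
    - [0, 0, 0]
    - [0, 0, 0]
    - [0, 0, 0]
    - [0, 0, 0]
  jaw: [0, 0, 0, 0, 0, 0, 0]

```text
time: 21.55
tool_pos: [0.5091, -0.0392, 0.0341]
tool_rot: [-3.139, 0.906, 1.383]
contact_force: [0.4, 0.5, 0.1]
opening: 0.0004
grip_force: 0.7
```

Call:
apply_moves:
  delta_pos:
    - [-0.0001, -0.0006, 0]
    - [-0.0002, -0.0012, 0]
    - [-0.0004, -0.0018, 0]
    - [-0.0005, -0.0024, 0]
    - [-0.0006, -0.003, 0]
    - [-0.0007, -0.0036, 0]
    - [-0.0007, -0.0036, 0]
  dr:
    - [0, 0, 0]
    - [0, 0, 0]
    - [0, 0, 0]
    - [0, 0, 0]
    - [0, 0, 0]
    - [0, 0, 0]
    - [0, 0, 0]
  jaw: [0, 0, 0, 0, 0, 0, 0]

```text
time: 22.13
tool_pos: [0.5088, -0.0407, 0.0341]
tool_rot: [-3.139, 0.907, 1.383]
contact_force: [0.9, 0.7, -0.1]
opening: 0.0003
grip_force: 0.7
```

Call:
apply_moves:
  delta_pos:
    - [-0.0001, -0.0006, 0]
    - [-0.0002, -0.0012, 0]
    - [-0.0004, -0.0018, 0]
    - [-0.0005, -0.0024, 0]
    - [-0.0006, -0.003, 0]
    - [-0.0007, -0.0036, 0]
    - [-0.0007, -0.0036, 0]
  dr:
    - [0, 0, 0]
    - [0, 0, 0]
    - [0, 0, 0]
    - [0, 0, 0]
    - [0, 0, 0]
    - [0, 0, 0]
    - [0, 0, 0]
  jaw: [0, 0, 0, 0, 0, 0, 0]

```text
time: 22.72
tool_pos: [0.5085, -0.0421, 0.0341]
tool_rot: [-3.139, 0.906, 1.383]
contact_force: [0.5, 1.1, -0.3]
opening: 0.0007
grip_force: 0.7
```

Call:
apply_moves:
  delta_pos:
    - [-0.0001, -0.0006, 0]
    - [-0.0002, -0.0012, 0]
    - [-0.0004, -0.0018, 0]
    - [-0.0005, -0.0024, 0]
    - [-0.0006, -0.003, 0]
    - [-0.0007, -0.0036, 0]
    - [-0.0007, -0.0036, 0]
  dr:
    - [0, 0, 0]
    - [0, 0, 0]
    - [0, 0, 0]
    - [0, 0, 0]
    - [0, 0, 0]
    - [0, 0, 0]
    - [0, 0, 0]
  jaw: [0, 0, 0, 0, 0, 0, 0]

```text
time: 23.3
tool_pos: [0.5083, -0.0436, 0.0342]
tool_rot: [-3.139, 0.907, 1.383]
contact_force: [0.5, 1.8, 0.3]
opening: 0.0007
grip_force: 0.7
```

Call:
apply_moves:
  delta_pos:
    - [-0.0001, -0.0006, 0]
    - [-0.0002, -0.0012, 0]
    - [-0.0004, -0.0018, 0]
    - [-0.0005, -0.0024, 0]
    - [-0.0006, -0.003, 0]
    - [-0.0006, -0.003, 0]
    - [-0.0006, -0.003, 0]
  dr:
    - [0, 0, 0]
    - [0, 0, 0]
    - [0, 0, 0]
    - [0, 0, 0]
    - [0, 0, 0]
    - [0, 0, 0]
    - [0, 0, 0]
  jaw: [0, 0, 0, 0, 0, 0, 0]

```text
time: 23.88
tool_pos: [0.508, -0.0447, 0.0341]
tool_rot: [-3.139, 0.907, 1.383]
contact_force: [1.3, 2.0, 0.2]
opening: 0.0005
grip_force: 0.7
```

Call:
apply_moves:
  delta_pos:
    - [-0.0001, -0.0006, 0]
    - [-0.0002, -0.0012, 0]
    - [-0.0004, -0.0018, 0]
    - [-0.0005, -0.0024, 0]
    - [-0.0005, -0.0024, 0]
    - [-0.0005, -0.0024, 0]
  dr:
    - [0, 0, 0]
    - [0, 0, 0]
    - [0, 0, 0]
    - [0, 0, 0]
    - [0, 0, 0]
    - [0, 0, 0]
  jaw: [0, 0, 0, 0, 0, 0]

```text
time: 24.38
tool_pos: [0.5078, -0.0457, 0.0341]
tool_rot: [-3.139, 0.906, 1.383]
contact_force: [0.3, 2.0, 0.6]
opening: 0.0005
grip_force: 0.8
```

Call:
apply_moves:
  delta_pos:
    - [-0.0001, -0.0006, 0]
    - [-0.0002, -0.0012, 0]
    - [-0.0004, -0.0018, 0]
    - [-0.0005, -0.0024, 0]
    - [-0.0005, -0.0024, 0]
    - [-0.0005, -0.0024, 0]
  dr:
    - [0, 0, 0]
    - [0, 0, 0]
    - [0, 0, 0]
    - [0, 0, 0]
    - [0, 0, 0]
    - [0, 0, 0]
  jaw: [0, 0, 0, 0, 0, 0]

```text
time: 24.88
tool_pos: [0.5076, -0.0466, 0.0342]
tool_rot: [-3.139, 0.907, 1.383]
contact_force: [0.6, 1.6, -1.0]
opening: 0.0006
grip_force: 0.8
```

Call:
apply_moves:
  delta_pos:
    - [-0.0001, -0.0006, 0]
    - [-0.0002, -0.0012, 0]
    - [-0.0004, -0.0018, 0]
    - [-0.0005, -0.0024, 0]
    - [-0.0005, -0.0024, 0]
    - [-0.0005, -0.0024, 0]
  dr:
    - [0, 0, 0]
    - [0, 0, 0]
    - [0, 0, 0]
    - [0, 0, 0]
    - [0, 0, 0]
    - [0, 0, 0]
  jaw: [0, 0, 0, 0, 0, 0]

```text
time: 25.38
tool_pos: [0.5074, -0.0476, 0.0341]
tool_rot: [-3.139, 0.907, 1.383]
contact_force: [-0.0, 1.5, 0.8]
opening: 0.0001
grip_force: 0.8
```

Call:
apply_moves:
  delta_pos:
    - [-0.0001, -0.0006, 0]
    - [-0.0002, -0.0012, 0]
    - [-0.0004, -0.0018, 0]
    - [-0.0005, -0.0024, 0]
    - [-0.0005, -0.0024, 0]
    - [-0.0005, -0.0024, 0]
  dr:
    - [0, 0, 0]
    - [0, 0, 0]
    - [0, 0, 0]
    - [0, 0, 0]
    - [0, 0, 0]
    - [0, 0, 0]
  jaw: [0, 0, 0, 0, 0, 0]

```text
time: 25.88
tool_pos: [0.5073, -0.0483, 0.0341]
tool_rot: [-3.14, 0.906, 1.383]
contact_force: [0.2, 3.8, 0.3]
opening: 0.0002
grip_force: 2.0
```

Call:
apply_moves:
  delta_pos:
    - [-0.0001, -0.0004, 0]
    - [-0.0001, -0.0007, 0]
    - [-0.0001, -0.0007, 0]
    - [-0.0001, -0.0007, 0]
    - [-0.0001, -0.0007, 0]
  dr:
    - [0, 0, 0]
    - [0, 0, 0]
    - [0, 0, 0]
    - [0, 0, 0]
    - [0, 0, 0]
  jaw: [0, 0, 0, 0, 0]

```text
time: 26.3
tool_pos: [0.5073, -0.0485, 0.0341]
tool_rot: [-3.14, 0.906, 1.383]
contact_force: [0.9, 6.4, 0.6]
opening: 0.0005
grip_force: 2.7
```

The force climbed to 6.4 N while the tip almost stopped, so this is the solid stop, and it is well below the 12 N slip. I back straight out and then lift.

Call:
apply_moves:
  delta_pos:
    - [0.0005, 0.0025, 0]
    - [0.002, 0.01, 0]
    - [0.006, 0.03, 0]
    - [0.012, 0.06, 0]
    - [0.02, 0.1, 0]
    - [0.03, 0.15, 0]
    - [0.045, 0.23, 0]
    - [0.06, 0.3, 0]
  dr:
    - [0, 0, 0]
    - [0, 0, 0]
    - [0, 0, 0]
    - [0, 0, 0]
    - [0, 0, 0]
    - [0, 0, 0]
    - [0, 0, 0]
    - [0, 0, 0]
  jaw: [0, 0, 0, 0, 0, 0, 0, 0]

```text
time: 26.97
tool_pos: [0.5312, 0.0733, 0.0342]
tool_rot: [-3.138, 0.906, 1.383]
contact_force: [0.9, 0.9, -0.2]
opening: 0.0003
grip_force: 0.0
```

Call:
apply_moves:
  delta_pos:
    - [0, 0.02, 0.06]
    - [0, 0.05, 0.13]
    - [0, 0.08, 0.2]
    - [0, 0.1, 0.27]
    - [0, 0.1, 0.34]
    - [0, 0.1, 0.4]
    - [0, 0.1, 0.45]
    - [0, 0.1, 0.45]
  dr:
    - [0, 0, 0]
    - [0, 0, 0]
    - [0, 0, 0]
    - [0, 0, 0]
    - [0, 0, 0]
    - [0, 0, 0]
    - [0, 0, 0]
    - [0, 0, 0]
  jaw: [0, 0, 0, 0, 0, 0, 0, 0]

```text
time: 27.63
tool_pos: [0.5322, 0.1127, 0.2183]
tool_rot: [3.134, 0.903, 1.376]
contact_force: [0.7, 0.9, 0.0]
opening: 0.0005
grip_force: 0.0
```

```bash
python3 - <<'E'
from cell import telemetry, eyes
import cv2
a=eyes.read_camera("side")[170:290,250:410]; s=telemetry.observe()
b=eyes.read_camera("scene")[165:285,245:405]
print(s["time"],s["tool_pos"],s["contact_force"].round(2))
a=cv2.resize(a,(400,300),interpolation=cv2.INTER_CUBIC);b=cv2.resize(b,(400,300),interpolation=cv2.INTER_CUBIC)
cv2.imwrite("pics/fin.png",cv2.cvtColor(cv2.hconcat([a,b]),cv2.COLOR_RGB2BGR))
E
```

```text
27.6833 [0.53168282 0.11246497 0.2160063 ] [ 1.   -0.03 -1.52]
```

View pics/fin.png

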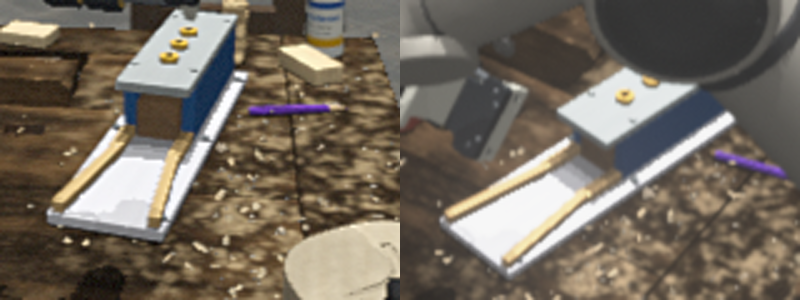

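The block sits fully under the bridge, its trailing end visible at (162,117) just inside the lip. The tool is clear of everything.

```bash
python3 -c "
from cell import job
print(job.hand_in())"
```

```text
the job is handed in; nothing more can be done
None
```

The beech block is in the jig, its trailing end about 24 mm inside the lip and pushed to the solid stop at about 6 N (slip is about 12 N); the job is handed in, with the result not reported back, and the arm never went near the owl, hare or tin.

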